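# Load the leather shop's swing press

## Task

Get the small swing press ready: slowly swing its arm aside until the round plate is clear of the brown board, then set the rectangular steel die down gently (not dropped) and squarely, in the middle of the black frame printed on the board. Then slowly swing the arm back, without shifting the die, until the round plate is centred over the die and covers all of it, and let go; leave everything else on the table where it is.

Things in the scene. Friction and masses are not known exactly. Their poses are not given: they have to be found in the camera images.
- beam (a joint): hinge of the press's swing arm, rad, limits -1.35 to 1.35. Seen from above, it turns anticlockwise as it grows. At 0 the arm points along -x of press_axis; at angle q (any moment) a point of the arm at radius R from the hinge lies at (-R cos q, -R sin q) in that frame. Stays where it is left (light friction: about 2 N at the handle starts it, about 5 N keeps it going at 1 rad/s).
- press_axis (a point): hinge axis of the swing press, at table height, on its round upright column (84 mm wide foot, 56 mm steel post, 80 mm hub; top about 180 mm above the table). The fixed base is a grey-blue plate 400 mm (x) by 240 mm (y), 25 mm thick, from 330 mm on the -x side to 70 mm on the +x side of the axis; on it lies a green pad 240 by 210 mm, top 45 mm above the table, its centre 205 mm to -x of the axis.
- beam_handle (a point): middle of the black upright round handle on the outer end of the arm, 260 mm from the hinge axis: 22 mm in diameter, 60 mm tall, from 160 to 220 mm above the table, this point at 190 mm. It is fixed to the arm and can be pinched from above; it may turn between the fingers as the arm swings.
- beam_plate (a point): centre of the underside of the round aluminium pressing plate below the arm, 200 mm from the hinge axis: 124 mm in diameter, underside 96 mm above the table. It passes 16 mm above a die that stands on the board. The arm above it is a grey-blue bar 50 mm wide, 285 mm long, from 125 to 160 mm above the table.
- frame_mark (a point): centre of the black frame printed on the stiff brown board (130 mm along x by 95 mm along y, 3 mm thick) that is fixed on the green pad; this point is on the board's top, 48 mm above the table. The frame's long side lies along this point's x; inside it measures 88 by 58 mm, so 4 mm are left round a centred die. At the start the pressing plate hangs above the board. The frame's centre is within 5 mm of the circle of radius 200 mm that the pressing plate's centre sweeps.
- die_center (a point): centre of the rectangular die: an open steel frame 80 mm (its x) by 50 mm (its y) by 32 mm high, walls 4 mm, with a red cross-bar at mid-length; 0.29 kg; this point is half-way up. Lies flat on the table to the left or right of the press. Grip it across its 50 mm width, at mid-length. Either way round is right.
- die: the same rectangular die; origin in the centre of its underside.
- round_die_center (a point): bystander: round steel ring die 68 mm in diameter, 32 mm high, on the other side of the press; centre.
- tape_center (a point): bystander: cream roll of tape, 92 mm in diameter, 20 mm high, lying flat; centre.
- spool_center (a point): bystander: olive thread spool, 44 mm in diameter, 55 mm tall; centre.
- jar_center (a point): bystander: brown jar of edge paint with black lid, 52 mm in diameter, 85 mm tall; centre.
- mallet: bystander: mallet 260 mm long, lying on the table; origin at its middle.
- awl: bystander: awl with a wooden handle, 150 mm long, lying on the table; origin at its middle.
- rule: bystander: aluminium rule 300 by 30 by 4 mm, lying on the table, long side along its y; origin in the centre of its underside.
Not all that is in view belongs to the job. Leave any pink or yellow look-alike of the die alone.

How it is judged:
On the way, in this order (a step that is already met when the one before it is completed fails the run):
1. the arm is swung aside: plate centre more than 110 mm from the frame's centre (horizontal distance between beam_plate and frame_mark above 0.11 m), for 0.2 s.
2. the die stands squarely in the printed frame, let go, the arm still aside (horizontal distance between die_center and frame_mark below 0.007 m and angle between the x axis of die_center and the x axis of frame_mark, either way round below 0.12 rad and angle between the z axis of die_center and the z axis of frame_mark, either way round below 0.06 rad and z of die_center in the frame of frame_mark between 0.012 and 0.02 m and contact force between die and the fingers below 0.1 N and horizontal distance between beam_plate and frame_mark above 0.11 m), for 0.2 s.
3. the plate is over the die (horizontal distance between die_center and frame_mark below 0.007 m and angle between the x axis of die_center and the x axis of frame_mark, either way round below 0.12 rad and angle between the z axis of die_center and the z axis of frame_mark, either way round below 0.06 rad and z of die_center in the frame of frame_mark between 0.012 and 0.02 m and horizontal distance between beam_plate and die_center below 0.014 m), for 0.2 s.
At the end, for the whole second after the job is handed in: The die lies flat on the board, its centre within 7 mm of the frame's centre and its sides within 0.12 rad of the frame's; the plate's centre is within 14 mm of the die's (so that the plate covers all of the die); arm and die are at rest and the die is released; no bystander has moved 20 mm or more (all of step 3 and contact force between die and the fingers below 0.1 N and velocity of joint beam between -0.05 and 0.05 rad/s and linear speed of die below 0.02 m/s and distance of each of round_die_center, tape_center, spool_center, jar_center, mallet, awl, rule from where it was at the start of the episode below 0.02 m); the robot touches nothing.
It fails at once if the arm is swung faster than 2.5 rad/s (about 0.65 metre a second at the handle) (velocity of joint beam above 2.5 rad/s or velocity of joint beam below -2.5 rad/s).
It fails at once if the die is dropped onto the board: out of the fingers above the board and faster than 0.4 m/s (horizontal distance between die_center and frame_mark below 0.06 m and contact force between die and the fingers below 0.1 N and linear speed of die above 0.4 m/s).
It fails at once if a bystander is moved 20 mm or more (distance of any of round_die_center, tape_center, spool_center, jar_center, mallet, awl, rule from where it was at the start of the episode above 0.02 m).
It also fails if it takes over 72 s, if anything falls off the work surface, if the arm or the gripper's body presses on something with over 40 N, if the wrist force passes 120 N, or if a joint passes its speed limit or range.

## Robot

A 7-joint arm with a two-finger parallel gripper is mounted at the origin on the work surface. World frame = base frame: x ahead of the robot, y to its left, z up, the work surface at z = 0. Lengths are in m, angles in rad, forces in N, time in s.
With the tool pointing down it reaches from about 0.425 to 0.925 m from the base axis. Payload 6.8 kg.
Tool frame: the origin (TCP) lies on the centre line of the jaws, within the pads' length; the fingertips stand bot.finger_overhang ahead of it and the grasp point (between the pads) lies 3 mm ahead of it (bot.finger_overhang is the distance from the TCP to the fingertips, in m); z points along the fingers, y is the direction in which the jaws open and shut (so a half turn about z gives the same grasp; the last joint's range is limited). The gripper opens to 85 mm and grips with 20 to 120 N. Pads are 22 mm wide; open, the fingers measure 114 mm over their backs; the gripper's body (76 mm by 85 mm) begins 54 mm behind the grasp point. The pads swing forward as they close: fully open they stand 13 mm farther back than shut.
Start: joints at [1.104, 0.477, 0.022, 1.555, -0.011, 1.109, -0.083], TCP at [0.237, -0.632, 0.22] pointing down, gripper open.
Joint ranges: [-2.96, 2.96], [-0.34, 2.1], [-1.41, 1.46], [0.24, 2.44], [-1.37, 4.51], [0.17, 1.92], [-2.96, 2.96]. Speed limits (rad/s): [2.39, 2.39, 3.14, 3.14, 3.14, 3.14, 3.14].

## Interface

Orientations are given as a unit quaternion [w, x, y, z].
In Python, from station import bot gives the robot as it stands.
- The arm moves only by the tool drive_tool, never from a script. Its argument "increments" is text: rows parted by semicolons, each of 4 numbers parted by spaces: the shift along the world's x, y, z in m, then the turn about the world's z in rad. In form: tx ty tz spin; .... A call has 1 to 12 rows; each row shifts and turns the commanded pose from where the row before left it; what a row does not reach is not made up. A row lasts 1/12 s, in which the tool goes at most 41.7 mm and 7.16 degrees, less where a joint would pass 70% of its speed; a pose out of reach is approached as far as the arm can. A call is refused whole if a number of a shift passes 0.0417 or a number of a turn 0.125, either way. A call with a gripper value outside its range is refused whole. "grip" is the opening, from 0 (shut) to 1 (fully open), set as the call begins (left out, the last holds). The fingers move at their own pace and stop on an object; "squeeze" is the grip in N (left out, the last holds). Time passes only in rows, so rows that do not move let the fingers close. It gives the time, the measured TCP pose, the force and the opening at its end, in the units of the state.
- bot.get_obs(): the state, without advancing time (a new reading comes with each control period).
- bot.read_camera(name): name is "scene" or "top" or "wrist"; returns the picture (384x512x3 uint8, red, green, blue); there is no depth.
- bot.calibration(name): a dict with "fx", "fy", "cx", "cy" (pixels), "camera_from_world" (4x4, takes a point from world to camera coordinates). Camera axes: x right, y down, z forward; pixel columns grow to the right and rows downward; lengths in m; the calibration is good to about 2 mm. A picture is of the moment at which its call begins: read the wrist's pose just before it. calibration takes no time and is no camera call; for the wrist camera it gives the pose at the moment of the call.
- bot.hand_in(): hands the job in, once; it reports no verdict.
The state is a dict: "t": time; "q": joint angles; "joint_vel": joint speeds; "joint_torque": joint torques, N m; "eef_pos": TCP position; "tool_rot": TCP orientation; "contact_force": force on the tool from outside, world axes, zero at the start; "torque": the same for the moment, N m; "gripper_width": opening from 0.0 (shut) to 1.0 (fully open).
Only numpy, scipy, OpenCV 4.12 (cv2) and the standard library are available. Lean on these libraries where they do the work, as an engineer would, in place of code of your own. Each camera call takes 0.05 s, during which the arm holds its last target.

## Working session

There is one attempt and no reset: what is moved stays moved. The work goes in short steps, Python scripts to look and compute and a tool call to move; the robot and the scene stay as the last step left them, time stands still between calls to the robot, and variables do not carry over. Pictures are saved under pics/ and viewed, and the job is handed in when it is done.

Besides the shell and the picture viewer there is one more tool, called after "Call:" as a command line: name --argument value ..., lists and objects as JSON in quotes. drive_tool: Moves the arm, as the interface text tells. Its arguments: {"type":"object","properties":{"increments":{"type":"string"},"grip":{"type":"number"},"squeeze":{"type":"number"}},"required":["increments"]}

```bash
mkdir -p pics; ls; python3 - <<'E'
from station import bot
import cv2,numpy as np
o=bot.get_obs();print(o['t'],o['eef_pos'],o['tool_rot'],o['gripper_width'],bot.finger_overhang)
for n in ("scene","top"):
    c=bot.calibration(n);print(n,c)
    im=bot.read_camera(n);np.save(f'pics/{n}0.npy',im);cv2.imwrite(f'pics/{n}0.png',cv2.resize(im[:,:,::-1],(800,600),interpolation=cv2.INTER_CUBIC))
E
```

```text
pics
0.0 [ 0.23678081 -0.63144417  0.21910394] [-8.96146326e-04  9.83948995e-01  1.78447513e-01 -2.39516399e-04] 1.0003352921932174 0.022
scene {'fx': 434.7471645426149, 'fy': 434.7471645426149, 'cx': 254.25157727907754, 'cy': 185.74742939199803, 'camera_from_world': array([[-0.64636248,  0.76296676,  0.00986242,  0.36690198],
       [ 0.40411109,  0.35325733, -0.84374373, -0.10414355],
       [-0.6472324 , -0.54137878, -0.53665561,  1.87131324],
       [ 0.        ,  0.        ,  0.        ,  1.        ]])}
top {'fx': 411.93013603833253, 'fy': 411.93013603833253, 'cx': 260.02997469137733, 'cy': 188.83402165467137, 'camera_from_world': array([[ 0.02717991, -0.99951598,  0.01513463, -0.01000748],
       [-0.9914386 , -0.02888841, -0.12733795,  0.58880078],
       [ 0.12771353, -0.01154402, -0.99174391,  1.31390553],
       [ 0.        ,  0.        ,  0.        ,  1.        ]])}
```

View pics/top0.png

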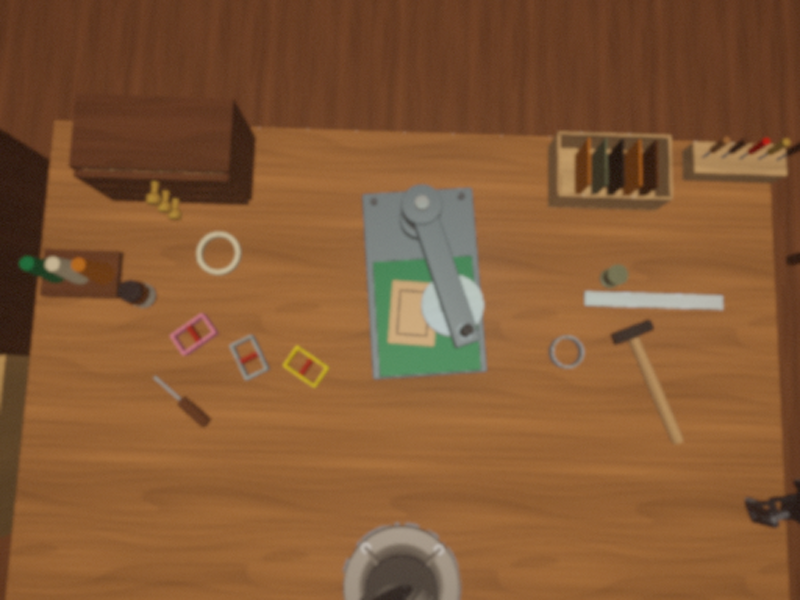

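View pics/scene0.png

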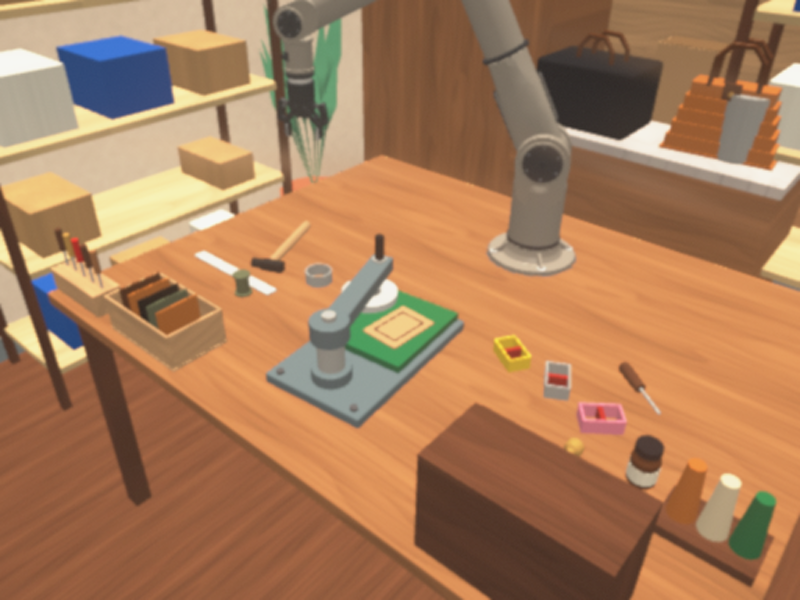

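The top view (800x600) shows the hub at (422,202), handle at (466,329), frame at (413,313) half under the plate, and the grey die at (249,357) between the pink and yellow look-alikes. The plate is right of the frame, so I'll swing it further right.

```bash
cat > h.py <<'E'
import cv2,numpy as np
from station import bot
def ray(c,u,v,z):
    T=c['camera_from_world'];R=T[:3,:3];t=T[:3,3];o=-R.T@t
    d=R.T@np.array([(u-c['cx'])/c['fx'],(v-c['cy'])/c['fy'],1.]);s=(z-o[2])/d[2];return o+s*d
def proj(c,p):
    q=c['camera_from_world']@np.r_[p,1];return np.array([c['fx']*q[0]/q[2]+c['cx'],c['fy']*q[1]/q[2]+c['cy']])
def crop(im,x0,y0,x1,y1,k,name):
    cv2.imwrite(name,cv2.resize(im[y0:y1,x0:x1,::-1],None,fx=k,fy=k,interpolation=cv2.INTER_CUBIC))
E
python3 - <<'E'
from h import *
im=np.load('pics/top0.npy');c=bot.calibration('top')
crop(im,225,110,325,250,4,'pics/t_press.png')
crop(im,100,190,220,260,6,'pics/t_die.png')
k=1/1.5625
for n,u,v,z in [('hub',422,202,.18),('handle',466,329,.22),('die',249,357,.032),('frame',413,313,.048),('hole l',374,202,.025),('base bl',376,378,.025),('base br',486,370,.025),('pad tl',373,262,.045),('pad tr',471,257,.045),('baseTL',362,195,.025),('baseTR',470,189,.025)]:
    print(n,ray(c,u*k,v*k,z).round(4))
E
```

```text
hub [ 0.7508 -0.0169  0.18  ]
handle [ 0.5068 -0.1007  0.22  ]
die [0.4505 0.3294 0.032 ]
frame [ 0.5504 -0.0082  0.048 ]
hole l [0.7909 0.0816 0.025 ]
base bl [0.4144 0.0648 0.025 ]
base br [ 0.4373 -0.1646  0.025 ]
pad tl [0.6559 0.0785 0.045 ]
pad tr [ 0.6727 -0.1275  0.045 ]
baseTL [0.8056 0.108  0.025 ]
baseTR [ 0.8264 -0.1254  0.025 ]
```

```bash
sleep 1
```

```text
(no output)
```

View pics/t_press.png

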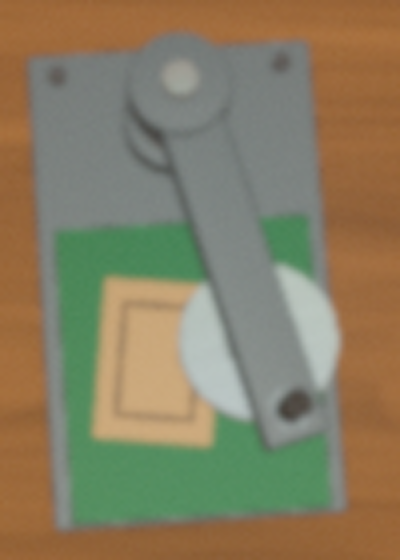

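View pics/t_die.png

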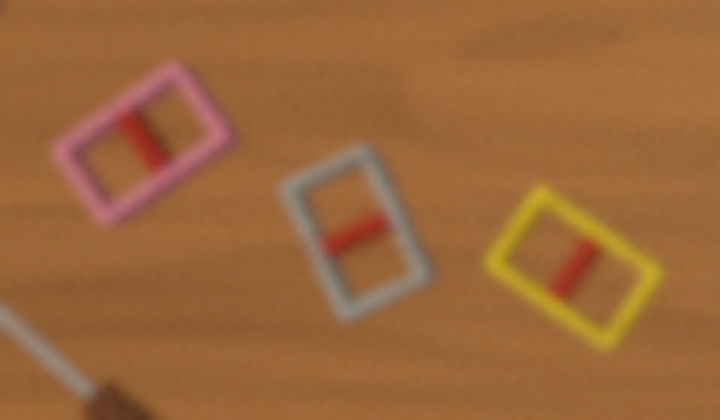

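Call:
drive_tool --increments "0.015 0.0295 0.006 0; 0.015 0.0295 0.006 0; 0.015 0.0295 0.006 0; 0.015 0.0295 0.006 0; 0.015 0.0295 0.006 0; 0.015 0.0295 0.006 0; 0.015 0.0295 0.006 0; 0.015 0.0295 0.006 0; 0.015 0.0295 0.006 0; 0.015 0.0295 0 0; 0.015 0.0295 0 0; 0.015 0.0295 0 0" --grip 1 --squeeze 30

```text
t: 1.1
eef_pos: [0.4173, -0.2764, 0.2741]
tool_rot: [0.0, 0.984, 0.178, -0.0]
contact_force: [0.2, -0.1, 0.4]
gripper_width: 0.999
```

Call:
drive_tool --increments "0.015 0.0295 0 0; 0.015 0.0295 0 0; 0.015 0.0295 0 0; 0.015 0.0295 0 0; 0.015 0.0295 0 0; 0.013 0.026 0 0; 0 0 0 0; 0 0 0 0; 0 0 0 0"

```text
t: 1.85
eef_pos: [0.5045, -0.1051, 0.2737]
tool_rot: [0.0, 0.984, 0.178, -0.001]
contact_force: [0.0, -1.1, -0.3]
gripper_width: 1.001
```

```bash
python3 - <<'E'
from h import *
c=bot.calibration('wrist');o=bot.get_obs();print(o['eef_pos'],o['contact_force'])
im=bot.read_camera('wrist');np.save('pics/w1.npy',im);cv2.imwrite('pics/w1.png',im[:,:,::-1])
print(c)
print(proj(c,[.507,-.101,.22]),proj(c,[.7508,-.0169,.18]))
im=bot.read_camera('top');np.save('pics/top1.npy',im);cv2.imwrite('pics/top1.png',cv2.resize(im[:,:,::-1],(800,600)))
E
```

```text
[ 0.50453464 -0.10513683  0.2737219 ] [ 0.00813629 -1.07857851 -0.3199175 ]
{'fx': 336.2092219690446, 'fy': 336.2092219690446, 'cx': 257.3606697768614, 'cy': 195.84014143619592, 'camera_from_world': array([[ 3.50562784e-01, -9.36539208e-01, -2.15777099e-04,
        -2.75950510e-01],
       [-8.86963401e-01, -3.32079654e-01,  3.20965775e-01,
         3.54805106e-01],
       [-3.00668687e-01, -1.12327269e-01, -9.47090769e-01,
         5.71465480e-01],
       [ 0.00000000e+00,  0.00000000e+00,  0.00000000e+00,
         1.00000000e+00]])}
[251.7995886  209.87414359] [ 263.13169913 -274.35444793]
```

View pics/w1.png

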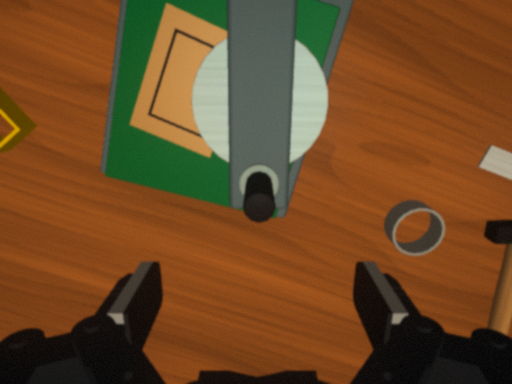

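The wrist view shows the handle top at about (259,206), roughly centred between the fingers, and the board with the frame's left half to the left of the plate.

```bash
python3 - <<'E'
from h import *
c=bot.calibration('wrist')
im=np.load('pics/w1.npy')
m=(im.max(2)<45).astype(np.uint8);m[250:]=0
n,l,s,ce=cv2.connectedComponentsWithStats(m)
for i in range(1,n):
    if s[i][4]>100:print(s[i],ce[i])
print(im[195:225:5,240:280:5].max(2))
for u,v in [(259,206),(259,203),(260,207)]:print(ray(c,u,v,.22))
print(ray(c,259,183,.16))
E
```

```text
[ 244  173   31   48 1189] [258.74600505 197.31707317]
[485 221  27  23 539] [499.20593692 231.31539889]
[[ 98  33  24  37  40  35  26 101]
 [ 95  25  41  41  43  39  37  87]
 [ 94  29  34  36  34  36  36  59]
 [ 99  32  32  36  36  37  33  76]
 [132  97  33  34  35  35  31  85]
 [131 132 100  42  36  62 129 133]]
[ 0.51102843 -0.10538233  0.22      ]
[ 0.51299542 -0.10464704  0.22      ]
[ 0.51059984 -0.10624596  0.22      ]
[ 0.50923679 -0.10634785  0.16      ]
```

Call:
drive_tool --increments "0.006 0 -0.02 0; 0 0 -0.02 0; 0 0 -0.02 0; 0 0 -0.016 0; 0 0 0 0; 0 0 0 0"

```text
t: 2.45
eef_pos: [0.5102, -0.1055, 0.1977]
tool_rot: [-0.0, 0.984, 0.178, -0.001]
contact_force: [0.2, 0.1, 0.7]
gripper_width: 0.999
```

Call:
drive_tool --increments "0 0 0 0; 0 0 0 0; 0 0 0 0; 0 0 0 0; 0 0 0 0; 0 0 0 0; 0 0 0 0; 0 0 0 0" --grip 0 --squeeze 30

```text
t: 3.12
eef_pos: [0.5113, -0.1045, 0.1987]
tool_rot: [0.0, 0.984, 0.178, 0.0]
contact_force: [-1.3, 0.7, 5.7]
gripper_width: 0.236
```

Call:
drive_tool --increments "0.0024 -0.006 0 0.025; 0.0024 -0.006 0 0.025; 0.0054 -0.0118 0 0.05; 0.006 -0.0116 0 0.05"

```text
t: 3.45
eef_pos: [0.5269, -0.1395, 0.1987]
tool_rot: [-0.0, 0.967, 0.253, -0.0]
contact_force: [-2.6, 2.2, 7.9]
gripper_width: 0.239
```

Call:
drive_tool --increments "0.0065 -0.0112 0 0.05; 0.0071 -0.0109 0 0.05; 0.0076 -0.0105 0 0.05; 0.0081 -0.0101 0 0.05"

```text
t: 3.78
eef_pos: [0.5565, -0.1829, 0.1987]
tool_rot: [-0.0, 0.937, 0.348, -0.0]
contact_force: [-2.4, 1.7, 7.1]
gripper_width: 0.234
```

Call:
drive_tool --increments "0.0086 -0.0097 0 0.05; 0.0091 -0.0093 0 0.05; 0.0095 -0.0088 0 0.05; 0.01 -0.0083 0 0.05; 0.0104 -0.0078 0 0.05; 0.0054 -0.0036 0 0.025; 0 0 0 0; 0 0 0 0; 0 0 0 0"

```text
t: 4.53
eef_pos: [0.6102, -0.2309, 0.1988]
tool_rot: [0.001, 0.882, 0.472, 0.0]
contact_force: [0.8, -2.8, 5.9]
gripper_width: 0.237
```

```bash
python3 - <<'E'
from h import *
im=bot.read_camera('top');np.save('pics/top2.npy',im);crop(im,200,100,360,250,4,'pics/t2.png')
E
```

```text
(no output)
```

View pics/t2.png

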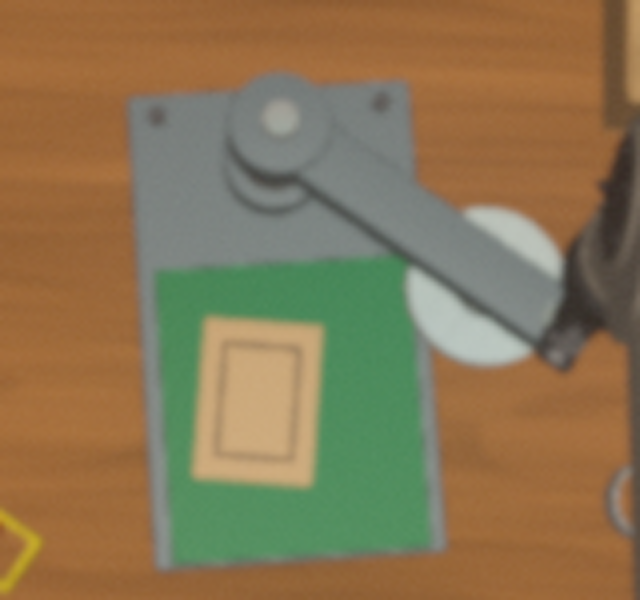

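The view shows the plate (crop 485,285) fully clear of the board, and the whole frame is visible around (258,400). I'll release, rise, and measure.

Call:
drive_tool --increments "0 0 0 0; 0 0 0 0; 0 0 0 0; 0 0 0 0; 0 0 0 0; 0 0 0.02 0; 0 0 0.03 0; 0 0 0.03 0; 0 0 0 0" --grip 1

```text
t: 5.33
eef_pos: [0.6126, -0.2305, 0.2848]
tool_rot: [0.003, 0.881, 0.472, 0.004]
contact_force: [0.6, -0.6, 1.4]
gripper_width: 1.002
```

```bash
cat > meas.py <<'E'
from h import *
from scipy.optimize import least_squares
P=np.array([[.511,-.1045],[.5269,-.1395],[.5565,-.1829],[.6102,-.2309]])
r=least_squares(lambda x:np.hypot(*(P-x).T)-.26,[.75,-.02]);print('hub circle',r.x,r.fun)
c=bot.calibration('top');im=np.load('pics/top2.npy')
print('hub img',ray(c,200+280/4,100+118/4,.18))
hsv=cv2.cvtColor(im,cv2.COLOR_RGB2HSV)
print(hsv[200,264],hsv[187,250])
def rect(mask,z,name):
    mask=cv2.morphologyEx(mask,cv2.MORPH_CLOSE,np.ones((3,3),np.uint8))
    cs,_=cv2.findContours(mask,cv2.RETR_EXTERNAL,cv2.CHAIN_APPROX_NONE)
    k=max(cs,key=cv2.contourArea)[:,0,:]
    W=np.array([ray(c,u,v,z)[:2] for u,v in k.astype(float)])
    (x,y),(w,h),a=cv2.minAreaRect((W*1000).astype(np.float32))
    b=cv2.boxPoints(((x,y),(w,h),a))
    e=b[1]-b[0] if np.linalg.norm(b[1]-b[0])>np.linalg.norm(b[2]-b[1]) else b[2]-b[1]
    print(name,(x,y),(w,h),'long yaw',np.arctan(e[1]/e[0]))
roi=np.zeros(im.shape[:2],np.uint8);roi[175:225,243:286]=1
m=((hsv[...,0]<25)&(im[...,0]>130)).astype(np.uint8)*roi
rect(m,.048,'board')
g=im.max(2);
sub=g[175:225,243:286];np.set_printoptions(linewidth=250)
# black frame: blackhat
bh=cv2.morphologyEx(g,cv2.MORPH_BLACKHAT,np.ones((7,7),np.uint8))
er=cv2.erode(cv2.morphologyEx(m,cv2.MORPH_CLOSE,np.ones((9,9),np.uint8)),np.ones((5,5),np.uint8))
mf=((bh>25)*er).astype(np.uint8)
rect(mf,.048,'frame(outer)')
# die
roi=np.zeros(im.shape[:2],np.uint8);roi[208:248,140:178]=1
im0=np.load('pics/top1.npy');h0=cv2.cvtColor(im0,cv2.COLOR_RGB2HSV)
md=((h0[...,1]<90)).astype(np.uint8)*roi
rect(md,.032,'die')
E
python3 meas.py
```

```text
hub circle [ 0.75514737 -0.01507493] [ 9.19834534e-06 -4.14230093e-05  5.00595098e-05 -1.88421839e-05]
hub img [ 0.75015302 -0.01670579  0.18      ]
[ 17 100 204] [ 31  79 151]
board (552.01318359375, -7.321468353271484) (95.28890991210938, 129.12892150878906) long yaw -0.045901883
frame(outer) (517.7183837890625, 24.258960723876953) (19.704280853271484, 3.186591386795044) long yaw 0.19375601
die (451.2281799316406, 330.6606750488281) (83.46469116210938, 55.2996826171875) long yaw 0.48744482
```

Call:
drive_tool --increments "-0.0087 0.032 0 -0.07; -0.0087 0.032 0 -0.07; -0.0087 0.032 0 -0.07; -0.0087 0.032 0 -0.07; -0.0087 0.032 0 -0.07; -0.0087 0.032 0 -0.07; -0.0087 0.032 0 -0.07; 0 0 0 0; 0 0 0 0; 0 0 0 0"

```text
t: 6.17
eef_pos: [0.5487, -0.0066, 0.2781]
tool_rot: [0.0, 0.97, 0.245, 0.0]
contact_force: [-0.5, -0.5, -0.4]
gripper_width: 0.999
```

```bash
python3 - <<'E'
from h import *
o=bot.get_obs();c=bot.calibration('wrist');im=bot.read_camera('wrist')
np.save('pics/w3.npy',im);cv2.imwrite('pics/w3.png',im[:,:,::-1]);np.save('pics/w3c.npy',c,allow_pickle=True)
print(o['eef_pos'],proj(c,[.552,-.0073,.048]))
E
```

```text
[ 0.54869883 -0.00655433  0.27807642] [258.45227164 156.03984948]
```

View pics/w3.png

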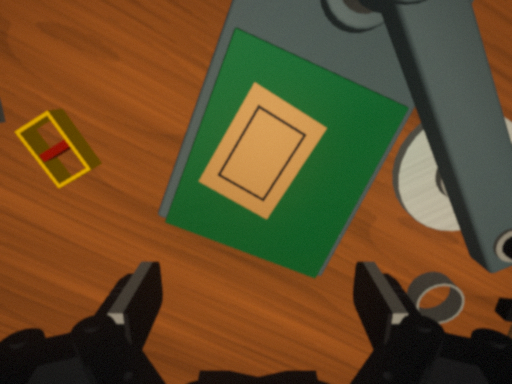

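The wrist view shows the full frame centred near (262,152).

```bash
cat > fr.py <<'E'
from h import *
def rectw(c,mask,z,name):
    cs,hi=cv2.findContours(mask,cv2.RETR_EXTERNAL,cv2.CHAIN_APPROX_NONE)
    k=max(cs,key=cv2.contourArea)[:,0,:]
    W=np.array([ray(c,u,v,z)[:2] for u,v in k.astype(float)])
    (x,y),(w,h),a=cv2.minAreaRect((W*1000).astype(np.float32))
    b=cv2.boxPoints(((x,y),(w,h),a))
    e=b[1]-b[0] if np.linalg.norm(b[1]-b[0])>np.linalg.norm(b[2]-b[1]) else b[2]-b[1]
    print(name,np.round([x,y,w,h],1),'px',proj(c,[x/1e3,y/1e3,z]).round(1),'yaw',round(float(np.arctan(e[1]/e[0])),3))
    return x/1e3,y/1e3
E
python3 - <<'E'
from fr import *
c=np.load('pics/w3c.npy',allow_pickle=True).item();im=np.load('pics/w3.npy')
hsv=cv2.cvtColor(im,cv2.COLOR_RGB2HSV)
m=((hsv[...,0]<22)&(im[...,0]>150)&(im[...,2]>60)).astype(np.uint8);m[:75]=0;m[225:]=0;m[:,:195]=0;m[:,335:]=0
rectw(c,m,.048,'board')
b=cv2.morphologyEx(m,cv2.MORPH_CLOSE,np.ones((9,9),np.uint8));b=cv2.erode(b,np.ones((7,7),np.uint8))
dk=((im.max(2)<110)*b).astype(np.uint8);print(dk.sum())
rectw(c,dk,.048,'frame outer')
E
```

```text
board [554.5  -8.9  94.3 129.4] px [260.7 154.8] yaw -0.048
261
frame outer [521.7  12.2  64.1  31.6] px [231.6 170.6] yaw 0.722
```

```bash
python3 - <<'E'
from fr import *
c=np.load('pics/w3c.npy',allow_pickle=True).item();im=np.load('pics/w3.npy')
hsv=cv2.cvtColor(im,cv2.COLOR_RGB2HSV)
m=((hsv[...,0]<22)&(im[...,0]>150)&(im[...,2]>60)).astype(np.uint8);m[:75]=0;m[225:]=0;m[:,:195]=0;m[:,335:]=0
b=cv2.morphologyEx(m,cv2.MORPH_CLOSE,np.ones((9,9),np.uint8));b=cv2.erode(b,np.ones((7,7),np.uint8))
for th in (110,140,160):
    dk=((im.max(2)<th)*b).astype(np.uint8)
    v,u=np.nonzero(dk)
    W=np.array([ray(c,a,bb,.048)[:2] for a,bb in zip(u.astype(float),v.astype(float))])
    print(th,len(u),cv2.minAreaRect((W*1000).astype(np.float32)))
E
```

```text
110 261 ((554.2876586914062, -8.891277313232422), (62.342132568359375, 92.0351333618164), 87.29367065429688)
140 592 ((554.1900024414062, -9.008563995361328), (63.97182083129883, 93.69618225097656), 87.17695617675781)
160 785 ((554.14306640625, -8.941902160644531), (64.6619644165039, 94.6667251586914), 87.34774780273438)
```

Call:
drive_tool --increments "-0.0098 0.0337 -0.006 0; -0.0098 0.0337 -0.006 0; -0.0098 0.0337 -0.006 0; -0.0098 0.0337 -0.006 0; -0.0098 0.0337 -0.006 0; -0.0098 0.0337 -0.006 0; -0.0098 0.0337 -0.006 0; -0.0098 0.0337 -0.006 0; -0.0098 0.0337 -0.006 0; -0.0098 0.0337 -0.006 0; 0 0 0 0; 0 0 0 0"

```text
t: 7.22
eef_pos: [0.4502, 0.332, 0.2174]
tool_rot: [-0.0, 0.969, 0.246, -0.001]
contact_force: [0.9, -1.1, 0.9]
gripper_width: 0.999
```

```bash
python3 - <<'E'
from fr import *
o=bot.get_obs();c=bot.calibration('wrist');im=bot.read_camera('wrist')
np.save('pics/w4.npy',im);cv2.imwrite('pics/w4.png',im[:,:,::-1]);np.save('pics/w4c.npy',c,allow_pickle=True)
print(o['eef_pos'],proj(c,[.4512,.3306,.032]))
E
```

```text
[0.45023719 0.33200404 0.21743596] [258.35570068 167.12342932]
```

View pics/w4.png

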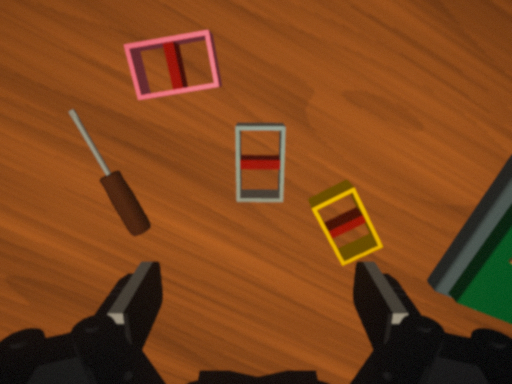

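The grey die's rim spans about (236–286, 124–202), aligned with the jaws and clear of the yellow and pink look-alikes.

```bash
python3 - <<'E'
from fr import *
c=np.load('pics/w4c.npy',allow_pickle=True).item();im=np.load('pics/w4.npy')
hsv=cv2.cvtColor(im,cv2.COLOR_RGB2HSV)
for lo in (90,110):
    m=((hsv[...,1]<90)&(hsv[...,2]>lo)).astype(np.uint8);m[:110]=0;m[215:]=0;m[:,:225]=0;m[:,300:]=0
    rectw(c,m,.032,'die')
W=np.array([ray(c,u,v,.032)[:2] for u,v in [(235.5,123.5),(286.5,123.5),(284.5,202.5),(236.5,202.5)]]);print(W.mean(0),np.linalg.norm(W-np.roll(W,1,0),axis=1))
o=bot.get_obs();q=o['tool_rot'];print('yaw',2*np.arctan2(q[2],q[1]))
E
```

```text
die [454.5 330.6  80.2  49.9] px [259.9 164.4] yaw 0.495
die [454.  330.4  79.2  49.9] px [259.9 164.9] yaw 0.495
[0.45479317 0.32975076] [0.08334334 0.05061129 0.08332997 0.05145194]
yaw 0.4934131012060606
```

Call:
drive_tool --increments "0.004 -0.0014 -0.03 0; 0 0 -0.035 0; 0 0 -0.035 0; 0 0 -0.035 0; 0 0 -0.03 0; 0 0 -0.015 0; 0 0 -0.006 0; 0 0 0 0; 0 0 0 0"

```text
t: 8.02
eef_pos: [0.456, 0.3288, 0.0328]
tool_rot: [0.0, 0.97, 0.243, 0.001]
contact_force: [0.3, -0.0, 0.8]
gripper_width: 1.0
```

Call:
drive_tool --increments "0 0 0 0; 0 0 0 0; 0 0 0 0; 0 0 0 0; 0 0 0 0; 0 0 0 0; 0 0 0 0; 0 0 0 0" --grip 0 --squeeze 40

```text
t: 8.68
eef_pos: [0.4546, 0.3295, 0.0321]
tool_rot: [0.0, 0.97, 0.244, -0.0]
contact_force: [0.7, -0.6, 0.3]
gripper_width: 0.001
```

The gripper shut completely, so it missed. Looking.

```bash
python3 - <<'E'
from fr import *
o=bot.get_obs();c=bot.calibration('wrist');im=bot.read_camera('wrist')
cv2.imwrite('pics/w5.png',im[:,:,::-1]);print(o['eef_pos'],o['gripper_width'])
im=bot.read_camera('top');crop(im,100,170,240,270,5,'pics/t5.png')
im=bot.read_camera('scene');crop(im,280,170,480,320,4,'pics/s5.png')
E
```

```text
[0.4546013  0.3294964  0.03209978] 0.0009267751185059495
```

View pics/w5.png

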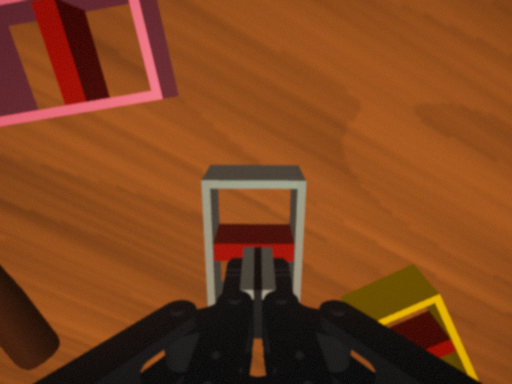

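View pics/s5.png

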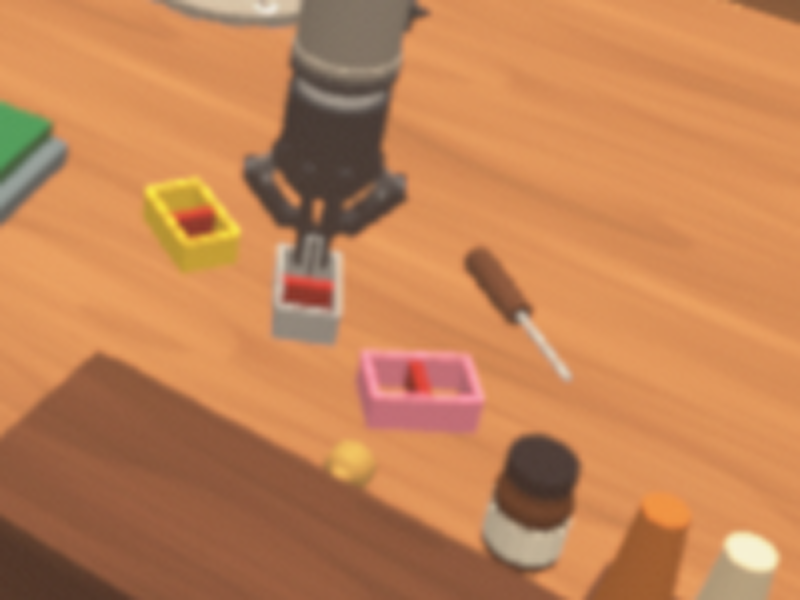

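View pics/t5.png

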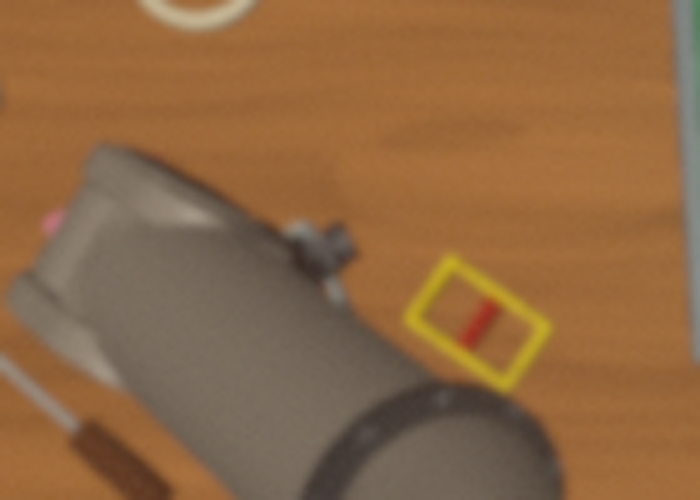

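```bash
python3 - <<'E'
from fr import *
c=bot.calibration('wrist');o=bot.get_obs();p=o['eef_pos']
for dz in (.022,.01,0,-.02):
  for s in (-.011,0,.011):
    print(dz,s,proj(c,p+[s*.88,s*.47,-dz]).round(1))
cs=bot.calibration('scene')
for dz in (.022,0): print('scene crop',(proj(cs,p+[0,0,-dz])-[280,170])*4)
print((proj(cs,[.4545,.3306,.032])-[280,170])*4)
E
```

```text
0.022 -0.011 [256.  252.8]
0.022 0 [256.  235.7]
0.022 0.011 [256. 218.]
0.01 -0.011 [255.9 263.2]
0.01 0 [255.9 245.3]
0.01 0.011 [255.9 226.7]
0 -0.011 [255.8 273. ]
0 0 [255.8 254.3]
0 0.011 [255.9 234.8]
-0.02 -0.011 [255.6 296. ]
-0.02 0 [255.6 275.5]
-0.02 0.011 [255.7 254.1]
scene crop [302.02762964 296.95556685]
scene crop [305.76206217 275.58954533]
[307.1157672  276.19253568]
```

```bash
python3 - <<'E'
from fr import *
im=cv2.imread('pics/w5.png')[:,:,::-1];crop(im,180,150,330,350,3,'pics/w5z.png')
E
```

```text
(no output)
```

View pics/w5z.png

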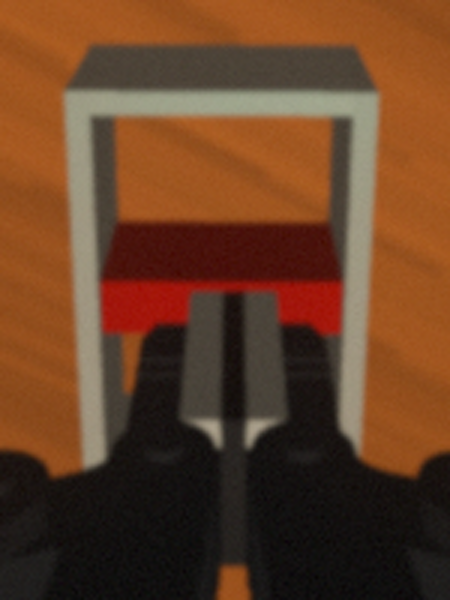

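```bash
python3 - <<'E'
from fr import *
c=bot.calibration('wrist')
T=c['camera_from_world'];print('cam',-T[:3,:3].T@T[:3,3],bot.get_obs()['q'],bot.get_obs()['eef_pos'])
u=np.array([np.cos(.495),np.sin(.495),0]);w=np.array([-u[1],u[0],0])
for s in (.04,-.04):
  for t in (.025,-.025):print(s,t,proj(c,np.array([.4545,.3306,.032])+s*u+t*w).round(1))
E
```

```text
cam [0.52853457 0.36831297 0.18572499] [-0.36798523  0.5878062  -0.47803523  1.9427345   0.40425719  0.70585085
 -2.16683731] [0.45461167 0.32944491 0.03206211]
0.04 0.025 [200.6 178.2]
0.04 -0.025 [306.  178.1]
-0.04 0.025 [208.7 318.4]
-0.04 -0.025 [299.5 318.3]
```

Call:
drive_tool --increments "0 0 0 0; 0 0 0 0; 0 0 0 0; 0 0 0 0; 0 0 0 0; 0 0 0 0; 0 0 -0.002 0; 0 0 -0.002 0; 0 0 0 0" --grip 1

```text
t: 9.58
eef_pos: [0.4544, 0.3292, 0.0276]
tool_rot: [0.0, 0.97, 0.244, -0.0]
contact_force: [-0.9, 0.0, 0.1]
gripper_width: 1.002
```

```bash
python3 - <<'E'
from fr import *
o=bot.get_obs();c=bot.calibration('wrist');im=bot.read_camera('wrist')
cv2.imwrite('pics/w6.png',im[:,:,::-1]);print(o['eef_pos'],o['gripper_width'])
im=bot.read_camera('scene');crop(im,330,180,400,260,8,'pics/s6.png')
E
```

```text
[0.45438218 0.32923697 0.02763089] 1.0020322875983005
```

View pics/w6.png

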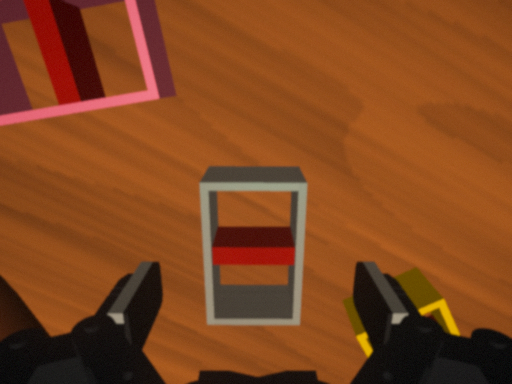

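View pics/s6.png

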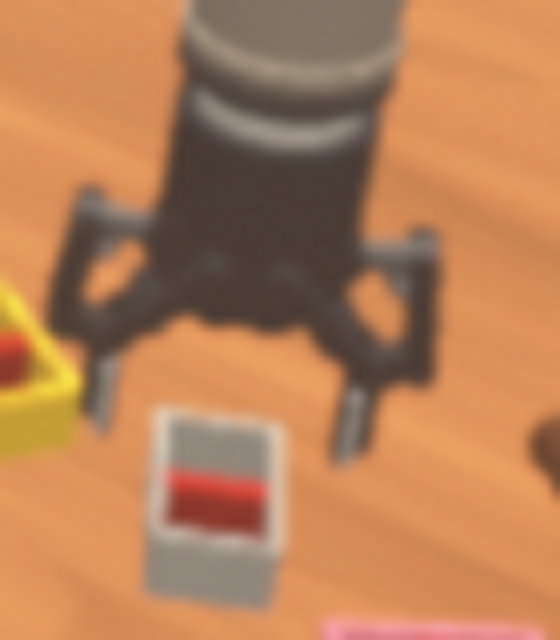

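```bash
python3 - <<'E'
from fr import *
cw=bot.calibration('wrist');cs=bot.calibration('scene')
def P(c):return np.array([[c['fx'],0,c['cx']],[0,c['fy'],c['cy']],[0,0,1]])@c['camera_from_world'][:3]
for a,b in [((358,264),(342.5,233.5)),((150,264),(373.1,237.8))]:
    X=cv2.triangulatePoints(P(cw),P(cs),np.array(a,float),np.array(b,float));X=(X[:3]/X[3]).ravel();print(X,proj(cw,X)-a,proj(cs,X)-b, X-bot.get_obs()['eef_pos'])
    
R=cv2
E
```

```text
[0.48274061 0.2929284  0.05139826] [1.05626307 0.79470766] [0.07496293 0.08623823] [ 0.02821054 -0.03645939  0.0234835 ]
[0.43750002 0.37484574 0.04989378] [-2.74434951  1.12597063] [-0.24205804  0.10484088] [-0.01703005  0.04545794  0.02197901]
```

Triangulating the tips from the wrist and scene views puts the open fingertips about 22 mm above the reported TCP, which contradicts the stated overhang. They closed above the die's rim. I'll descend further in small steps, watching the force.

Call:
drive_tool --increments "0 0 -0.005 0; 0 0 -0.005 0; 0 0 -0.005 0; 0 0 0 0"

```text
t: 10.02
eef_pos: [0.454, 0.3288, 0.0118]
tool_rot: [0.0, 0.97, 0.244, -0.001]
contact_force: [-0.6, -0.4, -0.2]
gripper_width: 0.997
```

Call:
drive_tool --increments "0 0 -0.004 0; 0 0 -0.004 0; 0 0 0 0; 0 0 0 0"

```text
t: 10.35
eef_pos: [0.4545, 0.3293, 0.0048]
tool_rot: [0.0, 0.97, 0.244, -0.0]
contact_force: [-0.2, 0.9, 0.4]
gripper_width: 1.0
```

```bash
python3 - <<'E'
from fr import *
o=bot.get_obs();print(o['eef_pos'],o['contact_force']);im=bot.read_camera('wrist')
cv2.imwrite('pics/w7.png',im[:,:,::-1])
im=bot.read_camera('scene');crop(im,330,180,400,260,8,'pics/s7.png')
E
```

```text
[0.45445871 0.32933614 0.00480177] [-0.1672046   0.93535282  0.4226778 ]
```

View pics/w7.png

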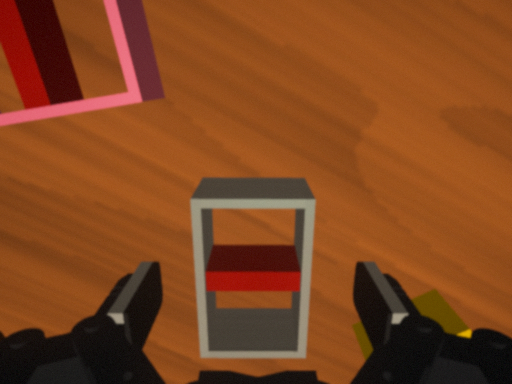

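View pics/s7.png

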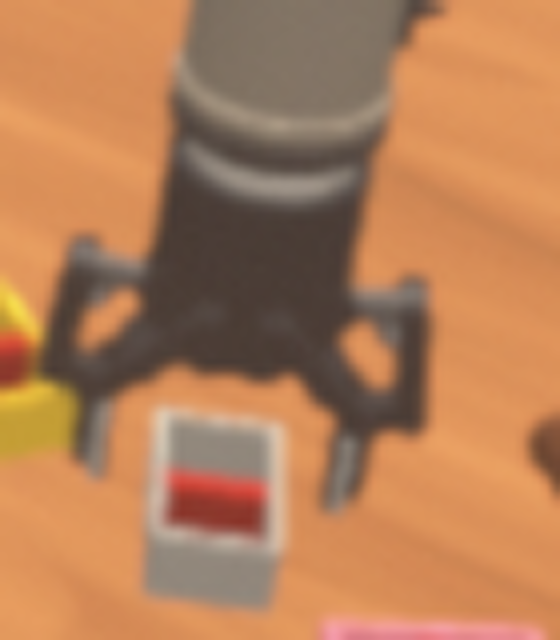

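```bash
python3 - <<'E'
from fr import *
c=bot.calibration('top');p=np.array([.4545,.3306])
psi=.495;u=np.array([np.cos(psi),np.sin(psi)]);w=np.array([np.sin(psi),-np.cos(psi)])
for n,L in (('yel',[(540,188),(662,270),(610,350),(488,265)]),('pink',[(175,62),(232,135),(108,225),(52,150)])):
    for a,b in L:
        W=ray(c,100+a/6,190+b/6,.032)[:2]-p;print(n,'along x_tool',(W@u).round(4),'jaw',(W@w).round(4))
E
```

```text
yel along x_tool -0.0279 jaw 0.0977
yel along x_tool -0.0974 jaw 0.1373
yel along x_tool -0.1233 jaw 0.0937
yel along x_tool -0.0527 jaw 0.0548
pink along x_tool 0.1232 jaw -0.0498
pink along x_tool 0.0731 jaw -0.0388
pink along x_tool 0.0589 jaw -0.1186
pink along x_tool 0.1094 jaw -0.1289
```

Call:
drive_tool --increments "0 0 -0.004 0; 0 0 -0.004 0; 0 0 -0.0035 0; 0 0 0 0; 0 0 0 0"

```text
t: 10.87
eef_pos: [0.4544, 0.3293, -0.0068]
tool_rot: [0.0, 0.97, 0.244, -0.0]
contact_force: [-0.6, -0.2, 0.1]
gripper_width: 1.003
```

Call:
drive_tool --increments "0 0 0 0; 0 0 0 0; 0 0 0 0; 0 0 0 0; 0 0 0 0; 0 0 0 0; 0 0 0 0" --grip 0 --squeeze 40

```text
t: 11.45
eef_pos: [0.4547, 0.33, -0.006]
tool_rot: [-0.0, 0.97, 0.245, 0.0]
contact_force: [-1.7, 0.1, 5.4]
gripper_width: 0.58
```

```bash
python3 - <<'E'
from fr import *
o=bot.get_obs();print(o['eef_pos'],o['contact_force']);im=bot.read_camera('wrist')
cv2.imwrite('pics/w8.png',im[:,:,::-1])
E
```

```text
[ 0.45473923  0.32999241 -0.00596218] [-1.70270493  0.07288911  5.35857434]
```

View pics/w8.png

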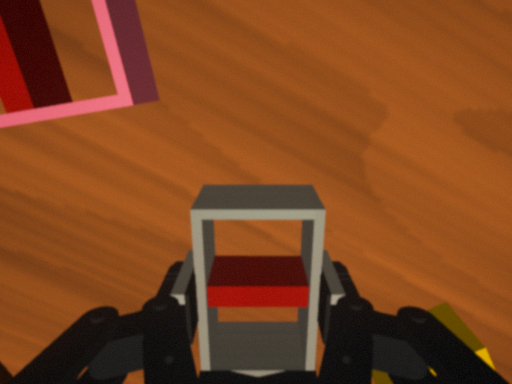

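Gripped at 49 mm, the die's width. Lifting.

Call:
drive_tool --increments "0 0 0.005 0; 0 0 0.01 0; 0 0 0.02 0; 0 0 0.03 0; 0 0 0.03 0; 0 0 0.03 0; 0 0 0.03 0; 0 0 0.015 0; 0 0 0 0"

```text
t: 12.25
eef_pos: [0.4563, 0.3307, 0.1677]
tool_rot: [-0.001, 0.97, 0.244, 0.003]
contact_force: [0.3, 0.6, -2.9]
gripper_width: 0.576
```

Call:
drive_tool --increments "0.0083 -0.0282 0 -0.045; 0.0083 -0.0282 0 -0.045; 0.0083 -0.0282 0 -0.045; 0.0083 -0.0282 0 -0.045; 0.0083 -0.0282 0 -0.045; 0.0083 -0.0282 0 -0.045; 0.0083 -0.0282 0 -0.045; 0.0083 -0.0282 0 -0.045; 0.0083 -0.0282 0 -0.045; 0.0083 -0.0282 0 -0.045; 0.0083 -0.0282 0 -0.045; 0.0083 -0.0282 0 -0.045"

```text
t: 13.25
eef_pos: [0.553, -0.0108, 0.162]
tool_rot: [0.0, 1.0, -0.024, -0.001]
contact_force: [1.2, 0.3, -3.8]
gripper_width: 0.579
```

Call:
drive_tool --increments "0 0 -0.02 0; 0 0 -0.02 0; 0 0 -0.02 0; 0 0 0 0; 0 0 0 0; 0 0 0 0"

```text
t: 13.75
eef_pos: [0.5542, -0.0088, 0.1038]
tool_rot: [-0.0, 1.0, -0.023, -0.0]
contact_force: [-0.0, 0.9, -2.2]
gripper_width: 0.579
```

```bash
python3 - <<'E'
from fr import *
o=bot.get_obs();q=o['tool_rot'];print(o['eef_pos'],o['gripper_width'],'yaw',2*np.arctan2(q[2],q[1]));c=bot.calibration('wrist');im=bot.read_camera('wrist')
np.save('pics/w9.npy',im);np.save('pics/w9c.npy',c,allow_pickle=True)
cv2.imwrite('pics/w9.png',im[:,:,::-1])
im=bot.read_camera('top');crop(im,200,100,360,250,4,'pics/t9.png')
E
```

```text
[ 0.55422973 -0.00877984  0.10384349] 0.5785748555383162 yaw -0.04595106078913168
```

View pics/w9.png

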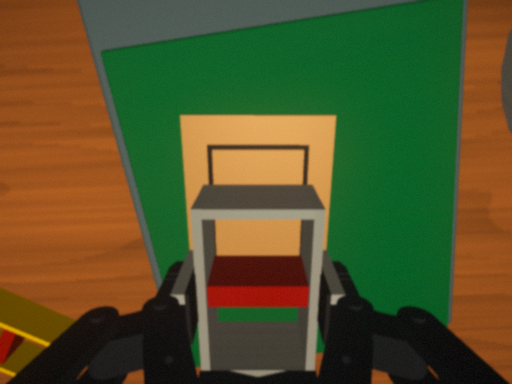

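View pics/t9.png

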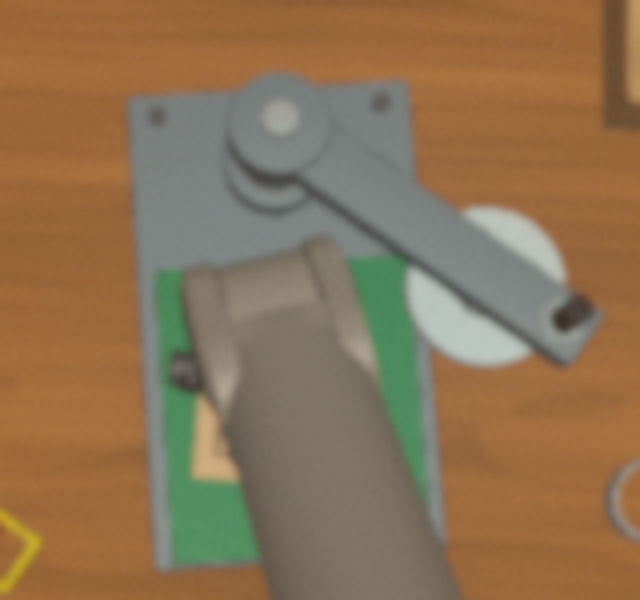

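```bash
python3 - <<'E'
from fr import *
c=np.load('pics/w9c.npy',allow_pickle=True).item()
F=[ray(c,209,147,.048),ray(c,308,147,.048)]
B=[ray(c,205,185,.110),ray(c,312,185,.110)]
T=[ray(c,192,212,.142),ray(c,324,211,.142)]
for n,L in (('frame far outer',F),('die bot far',B),('die top far',T)):
    print(n,L[0][:2].round(4),L[1][:2].round(4),'mid',((L[0]+L[1])/2)[:2].round(4),'w',np.linalg.norm(L[0]-L[1]).round(4),'yaw',np.arctan2(*( (L[0]-L[1])[[0,1]]*[-1,1])).round(3))
u=np.array([np.cos(-.047),np.sin(-.047)])
print('frame centre from far edge', ((F[0]+F[1])/2)[:2]-u*.0455)
print('die centre bot/top', ((B[0]+B[1])/2)[:2]-u*.04,((T[0]+T[1])/2)[:2]-u*.04)
E
```

```text
frame far outer [0.6009 0.0193] [ 0.5981 -0.0427] mid [ 0.5995 -0.0117] w 0.0621 yaw -0.046
die bot far [0.5945 0.0132] [ 0.5923 -0.0358] mid [ 0.5934 -0.0113] w 0.049 yaw -0.046
die top far [0.5938 0.0133] [ 0.592  -0.0353] mid [ 0.5929 -0.011 ] w 0.0486 yaw -0.038
frame centre from far edge [ 0.55403984 -0.00960532]
die centre bot/top [ 0.55343123 -0.00943514] [ 0.55293313 -0.00913604]
```

The frame's far edge and the die agree to within about 1 mm, and both have yaw -0.046. Lowering.

Call:
drive_tool --increments "0 0 -0.015 0; 0 0 -0.015 0; 0 0 -0.012 0; 0 0 -0.008 0; 0 0 -0.005 0; 0 0 0 0; 0 0 0 0"

```text
t: 14.43
eef_pos: [0.5545, -0.0088, 0.0488]
tool_rot: [-0.0, 1.0, -0.023, 0.0]
contact_force: [0.4, 0.3, -2.4]
gripper_width: 0.578
```

Call:
drive_tool --increments "0 0 -0.002 0; 0 0 -0.002 0; 0 0 -0.001 0; 0 0 -0.001 0; 0 0 0 0; 0 0 0 0"

```text
t: 14.93
eef_pos: [0.5542, -0.0089, 0.0426]
tool_rot: [0.0, 1.0, -0.023, -0.0]
contact_force: [-1.6, -0.2, -3.0]
gripper_width: 0.577
```

Call:
drive_tool --increments "0 0 -0.001 0; 0 0 0 0; 0 0 0 0"

```text
t: 15.18
eef_pos: [0.5544, -0.0089, 0.0421]
tool_rot: [0.0, 1.0, -0.023, 0.0]
contact_force: [-1.4, -0.2, 3.2]
gripper_width: 0.579
```

Call:
drive_tool --increments "0 0 -0.001 0; 0 0 0 0; 0 0 0 0"

```text
t: 15.43
eef_pos: [0.5544, -0.0089, 0.042]
tool_rot: [0.0, 1.0, -0.023, 0.0]
contact_force: [-5.9, -0.1, 12.7]
gripper_width: 0.578
```

Call:
drive_tool --increments "0 0 0.001 0; 0 0 0 0; 0 0 0 0"

```text
t: 15.68
eef_pos: [0.5545, -0.0089, 0.042]
tool_rot: [0.0, 1.0, -0.023, 0.0]
contact_force: [-1.9, -0.5, 6.4]
gripper_width: 0.572
```

Call:
drive_tool --increments "0 0 0 0; 0 0 0 0; 0 0 0 0; 0 0 0 0; 0 0 0 0; 0 0 0 0" --grip 1

```text
t: 16.18
eef_pos: [0.5542, -0.0089, 0.0415]
tool_rot: [-0.0, 1.0, -0.023, -0.0]
contact_force: [-0.6, 0.4, 0.4]
gripper_width: 0.997
```

Call:
drive_tool --increments "0 0 0.01 0; 0 0 0.02 0; 0 0 0.03 0; 0 0 0.035 0; 0 0 0.035 0; 0 0 0.035 0; 0 0 0.035 0; 0 0 0 0; 0 0 0 0; 0 0 0 0"

```text
t: 17.02
eef_pos: [0.5538, -0.009, 0.2416]
tool_rot: [0.0, 1.0, -0.023, -0.0]
contact_force: [0.2, 1.0, -1.8]
gripper_width: 0.998
```

```bash
python3 - <<'E'
from fr import *
o=bot.get_obs();q=o['tool_rot'];print(o['eef_pos'],o['gripper_width']);c=bot.calibration('wrist');im=bot.read_camera('wrist')
np.save('pics/w10.npy',im);np.save('pics/w10c.npy',c,allow_pickle=True)
cv2.imwrite('pics/w10.png',im[:,:,::-1])
crop(im,170,60,350,220,4,'pics/w10z.png')
E
```

```text
[ 0.55378876 -0.00902227  0.24164095] 0.9983903764570249
```

View pics/w10.png

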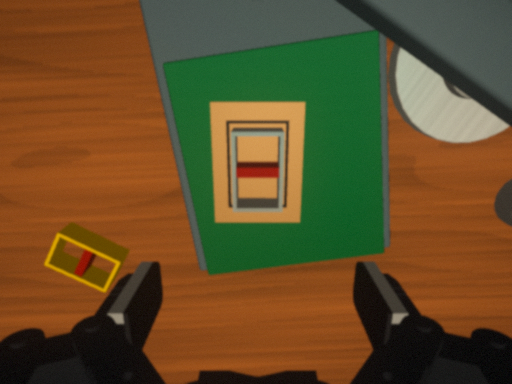

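View pics/w10z.png

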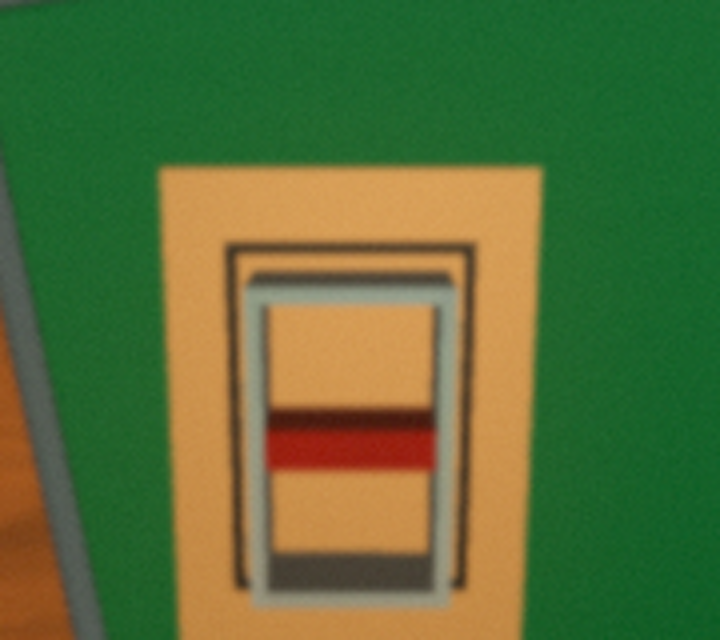

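```bash
python3 - <<'E'
from fr import *
c=np.load('pics/w10c.npy',allow_pickle=True).item();im=np.load('pics/w10.npy')
g=lambda a,b,z:ray(c,170+(a+.5)/4-.5,60+(b+.5)/4-.5,z)[:2]
u=np.array([np.cos(-.047),np.sin(-.047)])
F=[g(226,243,.048),g(475,243,.048)];print('frame',F,np.mean(F,0)-u*.046)
B=[g(247,275,.048),g(456,275,.048)];print('die bot',B,np.mean(B,0)-u*.04)
hsv=cv2.cvtColor(im,cv2.COLOR_RGB2HSV)
T=[g(243,285,.08),g(460,285,.08),g(451,608,.08),g(250,608,.08)];print('die top',np.mean(T,0),[np.linalg.norm(T[i]-T[i-1]).round(4) for i in range(4)])
m=((hsv[...,0]<22)&(im[...,0]>150)&(im[...,2]>60)).astype(np.uint8);m[:90]=0;m[235:]=0;m[:,:200]=0;m[:,315:]=0
rectw(c,m,.048,'board')
m=((hsv[...,0]>60)&(hsv[...,0]<120)&(hsv[...,1]<80)&(hsv[...,2]>90)).astype(np.uint8);m[:122]=0;m[218:]=0;m[:,:226]=0;m[:,292:]=0
m=cv2.morphologyEx(m,cv2.MORPH_CLOSE,np.ones((3,3),np.uint8))
rectw(c,m,.08,'die top')
E
```

```text
frame [array([0.60239805, 0.02030034]), array([ 0.59946272, -0.04272489])] [ 0.55498118 -0.00905107]
die bot [array([0.59415275, 0.015556  ]), array([ 0.59167097, -0.03774307])] [ 0.55295603 -0.00921423]
die top [ 0.55453367 -0.00918565] [np.float64(0.0805), np.float64(0.0504), np.float64(0.0805), np.float64(0.0505)]
board [554.7  -9.   94.4 128.4] px [257.2 164.9] yaw -0.047Traceback (most recent call last):
  File "<stdin>", line 13, in <module>
  File "fr.py", line 4, in rectw
    k=max(cs,key=cv2.contourArea)[:,0,:]
      ~~~^^^^^^^^^^^^^^^^^^^^^^^^
ValueError: max() iterable argument is empty
```

Die placed: by ray casting its centre is 0–2 mm from the frame's, and its yaw matches. Back to the handle.

Call:
drive_tool --increments "0.0064 -0.0247 0.004 0.114; 0.0064 -0.0247 0.004 0.114; 0.0064 -0.0247 0.004 0.114; 0.0064 -0.0247 0.004 0.114; 0.0064 -0.0247 0.004 0.114; 0.0064 -0.0247 0.004 0.114; 0.0064 -0.0247 0.004 0.114; 0.0064 -0.0247 0.004 0.114; 0.0064 -0.0247 0 0.114; 0 0 0 0; 0 0 0 0; 0 0 0 0"

```text
t: 18.07
eef_pos: [0.6112, -0.2302, 0.2719]
tool_rot: [-0.001, 0.883, 0.47, -0.001]
contact_force: [-0.7, 0.7, -0.7]
gripper_width: 0.996
```

```bash
python3 - <<'E'
from fr import *
o=bot.get_obs();q=o['tool_rot'];print(o['eef_pos'],2*np.arctan2(q[2],q[1]));c=bot.calibration('wrist');im=bot.read_camera('wrist')
cv2.imwrite('pics/w11.png',im[:,:,::-1])
m=(im.max(2)<45).astype(np.uint8);m[250:]=0
n,l,s,ce=cv2.connectedComponentsWithStats(m)
for i in range(1,n):
    if s[i][4]>200:
        x,y,w,h,_=s[i];print(s[i]);r=w/2;print(ray(c,x+w/2,y+h-r,.22))
E
```

```text
[ 0.61119044 -0.23017971  0.27193012] 0.9790589108039718
[485 157  27  50 735]
[ 0.74918431 -0.30459589  0.22      ]
[ 242  183   30   50 1163]
[ 0.61079514 -0.23220759  0.22      ]
```

View pics/w11.png

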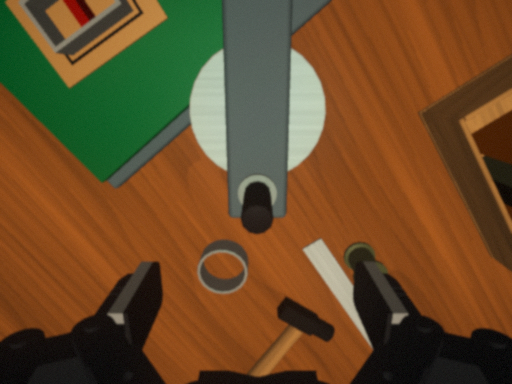

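The handle top is at (257,218), between the jaws.

Call:
drive_tool --increments "0 -0.0018 -0.02 0; 0 0 -0.025 0; 0 0 -0.025 0; 0 0 -0.016 0; 0 0 0 0; 0 0 0 0"

```text
t: 18.62
eef_pos: [0.6114, -0.2314, 0.1871]
tool_rot: [-0.001, 0.882, 0.471, -0.001]
contact_force: [0.7, -0.9, 0.9]
gripper_width: 0.999
```

Call:
drive_tool --increments "0 0 0 0; 0 0 0 0; 0 0 0 0; 0 0 0 0; 0 0 0 0; 0 0 0 0; 0 0 0 0; 0 0 0 0" --grip 0 --squeeze 30

```text
t: 19.28
eef_pos: [0.6121, -0.2331, 0.1883]
tool_rot: [0.0, 0.882, 0.471, 0.0]
contact_force: [-1.3, 1.0, 4.3]
gripper_width: 0.246
```

Call:
drive_tool --increments "-0.0054 0.0037 0 -0.025; -0.0053 0.0037 0 -0.025; -0.0103 0.0079 0 -0.05; -0.0099 0.0084 0 -0.05; -0.0095 0.0089 0 -0.05; -0.009 0.0094 0 -0.05"

```text
t: 19.78
eef_pos: [0.5633, -0.1917, 0.1883]
tool_rot: [0.001, 0.935, 0.355, 0.001]
contact_force: [3.2, -1.5, 2.8]
gripper_width: 0.24
```

Call:
drive_tool --increments "-0.0085 0.0098 0 -0.05; -0.008 0.0102 0 -0.05; -0.0075 0.0106 0 -0.05; -0.007 0.011 0 -0.05; -0.0064 0.0113 0 -0.05; -0.0058 0.0116 0 -0.05"

```text
t: 20.28
eef_pos: [0.52, -0.1273, 0.1883]
tool_rot: [0.001, 0.977, 0.212, 0.001]
contact_force: [2.1, -2.5, 1.8]
gripper_width: 0.241
```

Call:
drive_tool --increments "-0.0053 0.0119 0 -0.05; -0.0047 0.0121 0 -0.05; -0.004 0.0124 0 -0.05; -0.0034 0.0125 0 -0.05; -0.0014 0.0063 0 -0.025; -0.0014 0.0064 0 -0.025; 0 0 0 0; 0 0 0 0"

```text
t: 20.95
eef_pos: [0.4996, -0.0645, 0.1882]
tool_rot: [-0.0, 0.996, 0.09, 0.001]
contact_force: [-1.6, 0.6, 6.1]
gripper_width: 0.248
```

```bash
python3 - <<'E'
from fr import *
from scipy.optimize import least_squares
P=np.array([[.6121,-.2331],[.5633,-.1917],[.52,-.1273],[.4996,-.0645]])
r=least_squares(lambda x:np.hypot(*(P-x).T)-.26,[.75,-.02]);print(r.x,r.fun)
D=np.array([.554,-.0092])
for H in (r.x,np.array([.752,-.0165])):
    d=(D-H);print('radius die',np.hypot(*d),'a',np.arctan2(-d[1],-d[0]),'handle target',H+d/np.hypot(*d)*.26,'a now',np.arctan2(H[1]-P[3,1],H[0]-P[3,0]))
im=bot.read_camera('top');np.save('pics/top12.npy',im);crop(im,200,100,360,250,4,'pics/t12.png')
E
```

```text
[ 0.75498204 -0.01594588] [-5.54104651e-05  6.05998013e-05  3.13433224e-05 -4.32936266e-05]
radius die 0.20109521983077067 a -0.03355199134837093 handle target [ 0.49512837 -0.007224  ] a now 0.18788111592659176
radius die 0.19813452500763207 a -0.03685199527700466 handle target [ 0.49217653 -0.00692065] a now 0.1879301936823944
```

View pics/t12.png

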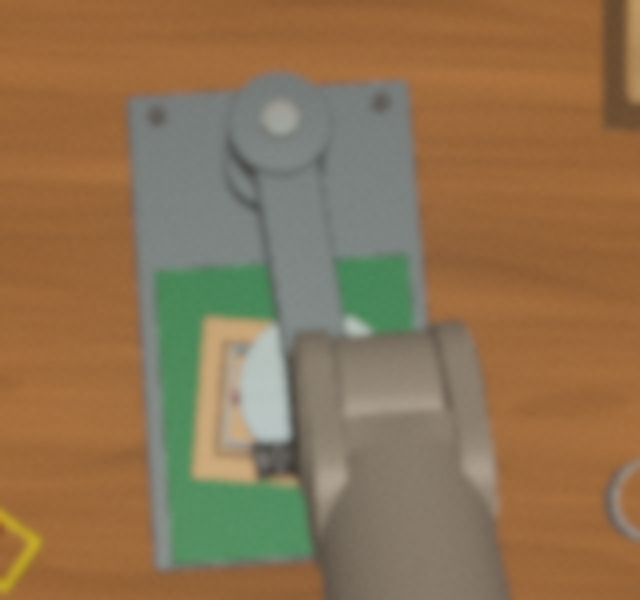

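Call:
drive_tool --increments "-0.0016 0.0095 0 -0.037; -0.0013 0.0096 0 -0.037; -0.0009 0.0096 0 -0.037; -0.0006 0.0096 0 -0.037; -0.0002 0.0096 0 -0.037; 0 0.0048 0 -0.019; 0 0.0048 0 -0.019; 0 0 0 0; 0 0 0 0; 0 0 0 0"

```text
t: 21.83
eef_pos: [0.4954, -0.0072, 0.1883]
tool_rot: [-0.0, 1.0, -0.021, 0.001]
contact_force: [0.5, 1.2, 6.0]
gripper_width: 0.245
```

```bash
python3 - <<'E'
from fr import *
print(bot.get_obs()['eef_pos'])
c=bot.calibration('wrist');im=bot.read_camera('wrist');cv2.imwrite('pics/w13.png',im[:,:,::-1]);np.save('pics/w13.npy',im);np.save('pics/w13c.npy',c,allow_pickle=True)
im=bot.read_camera('top');np.save('pics/top13.npy',im);crop(im,200,100,360,250,4,'pics/t13.png')
E
```

```text
[ 0.49537697 -0.00720878  0.18825319]
```

View pics/t13.png

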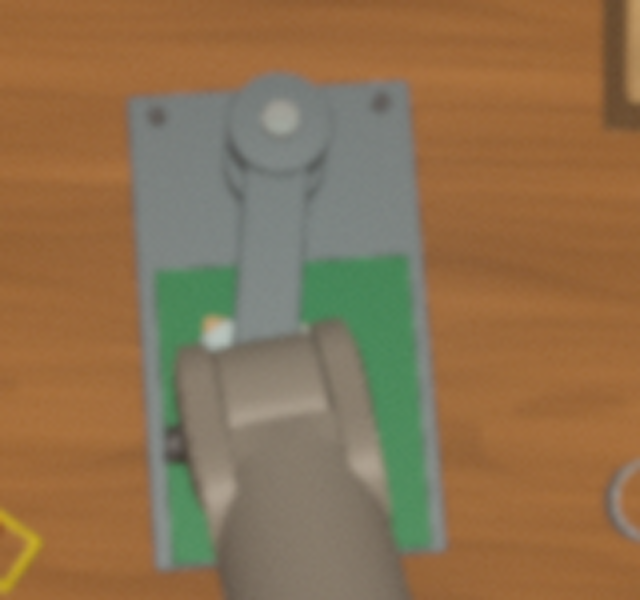

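View pics/w13.png

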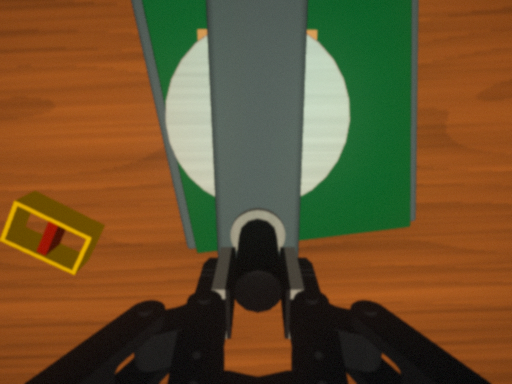

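In the wrist view the plate spans x 165–350 (centre about 257), symmetric about the board corners peeking out at 201 and 313. Releasing and rising.

Call:
drive_tool --increments "0 0 0 0; 0 0 0 0; 0 0 0 0; 0 0 0 0; 0 0 0 0; 0 0 0 0; 0 0 0.02 0; 0 0 0.03 0; 0 0 0.03 0; 0 0 0.03 0; 0 0 0 0; 0 0 0 0" --grip 1

```text
t: 22.93
eef_pos: [0.4955, -0.0073, 0.2993]
tool_rot: [0.0, 1.0, -0.022, 0.002]
contact_force: [-0.0, 0.7, -0.9]
gripper_width: 1.001
```

Call:
drive_tool --increments "0.005 0.03 0.005 0; 0.005 0.03 0.005 0; 0.005 0.03 0 0; 0.005 0.03 0 0; 0.005 0.03 0 0; 0.005 0.03 0 0; 0.005 0.03 0 0; 0 0.03 0 0; 0 0 0 0; 0 0 0 0"

```text
t: 23.77
eef_pos: [0.5281, 0.2345, 0.3059]
tool_rot: [0.0, 1.0, -0.019, -0.001]
contact_force: [0.1, 0.4, -0.3]
gripper_width: 0.997
```

```bash
python3 - <<'E'
from fr import *
o=bot.get_obs();print(o['eef_pos'],o['contact_force'])
im=bot.read_camera('top');np.save('pics/top14.npy',im);crop(im,225,120,325,250,4,'pics/t14.png')
im=bot.read_camera('scene');np.save('pics/sc14.npy',im);crop(im,170,130,310,270,4,'pics/s14.png')
E
```

```text
[0.52812493 0.23445258 0.30587954] [ 0.08256517  0.44741946 -0.28593688]
```

View pics/t14.png

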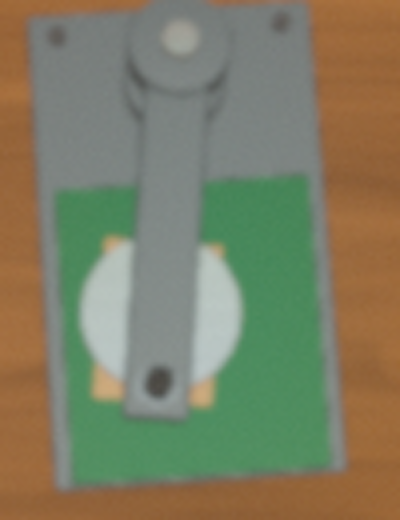

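View pics/s14.png

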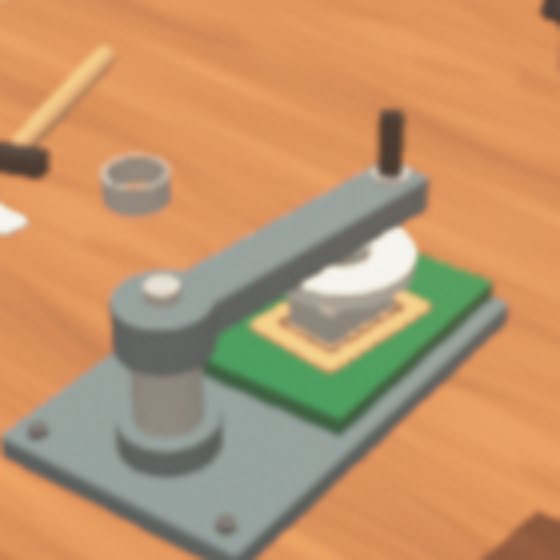

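Both views show the plate over the die. I'll work out the plate centre from the top view.

```bash
python3 - <<'E'
from fr import *
c=bot.calibration('top');im=np.load('pics/top14.npy')
g=lambda a,b,z:ray(c,225+(a+.5)/4-.5,120+(b+.5)/4-.5,z)[:2]
hsv=cv2.cvtColor(im,cv2.COLOR_RGB2HSV)
m=((hsv[...,1]<55)&(hsv[...,2]>150)).astype(np.uint8);m[:170]=0;m[225:]=0;m[:,:240]=0;m[:,290:]=0
v,u=np.nonzero(m);print(u.min(),u.max(),v.min(),v.max())
h=cv2.convexHull(np.stack([u,v],1).astype(np.int32))
(x,y),r=cv2.minEnclosingCircle(h)
for z in (.1,.11): print(z,ray(c,x,y,z),'diam',2*r/c['fx']*(1.314-.99*z+.127*.55))
hd=g(158,381,.22);hub=g(180,38,.18);print('handle',hd,'hub',hub,'plate on line',hub+(hd-hub)/np.linalg.norm(hd-hub)*.2)
E
```

```text
245 285 180 221
0.1 [ 0.5481859  -0.00954535  0.1       ] diam 0.13637449846609861
0.11 [ 0.54715352 -0.00929718  0.11      ] diam 0.13532370846351904
handle [ 0.49189407 -0.00482828] hub [ 0.75126912 -0.01555692] plate on line [ 0.55143999 -0.0072913 ]
```

```bash
python3 - <<'E'
from station import bot
print(bot.get_obs()['joint_vel'].max() if hasattr(bot.get_obs()['joint_vel'],'max') else '')
print(bot.hand_in())
E
```

```text
0.0192961158017034
the job is handed in; nothing more can be done
None
```

I swung the press arm aside by its handle, set the die down in the printed frame and let go. I then swung the arm back over the die, released it and backed the gripper away. The job was handed in at about 24 s; `hand_in` gives no verdict.

**Last checks**
- **Die in the frame:** measured in the wrist view after release and before the arm swung back, its centre was 0–2 mm from the frame's. Its yaw had matched the frame's (about -0.046 rad) just before it was lowered. I did not re-measure it under the plate; the last scene view shows it standing in the frame.
- **Plate over the die:** in the top view after release, the plate's centre is about 1–5 mm from the die's. The limit is 14 mm.
- **Bystanders:** I touched none of them, but I did not measure their positions again at the end.

**What failed or disagreed**
- **First grasp missed:** the fingers shut above the die's rim without touching it. Measured from two camera views, the open fingertips sat about 22 mm above the reported TCP, which contradicts the stated 22 mm overhang ahead of it. I went about 39 mm lower and the second grasp held.
- **Camera mismatch:** the top and wrist cameras differed by 2–3 mm in x, so I used the wrist view for picking and placing.
- **Plate size:** the top view gave the plate's diameter as about 136 mm against the stated 124 mm, so that plate-centre figure is rough. A second estimate, from the hub and handle positions, agrees to within about 4 mm.

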